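Clear the torch and snap the sharps box shut

TASK

Somebody has left a torch lying across the mouth of the sharps box, so its cap cannot be closed. First lay the torch flat in the steel tray and let go of it; then press the cap down its sloping guide until it snaps fully home, firmly but without leaning hard on it. Leave the bottle, the glove carton and the tape roll where they are.

Things in the scene. Friction and masses are not known exactly. Their poses are not given: they have to be found in the camera images.
- tub: Sharps box, a yellow plastic wedge fixed to the bench on a steel foot plate (190 x 170): 165 long (x from -85 to +80), 140 wide (y), 68 high at its front (-x), 169 at its back. Origin: centre of its underside, z up. Its flat top slopes 0.55 rad, passing 120 mm above the origin and rising towards +x; outward normal (-sin 0.55, 0, cos 0.55).
- mouth (a point): Centre of the round mouth's collar rim (outer diameter 60), 12 mm above the slope along its normal. Axes as the sharps box. Two stub posts (8 x 8, rising 22 along the normal from the slope) stand 15 mm downslope of the mouth's axis, 50 mm to either side (y = +-50); the torch rests against their upslope side.
- cap (a joint): Height of the cap above home (m) along the slope's normal: 0 = snapped fully home, 0.07 = highest. It stays where it is left (about 3 N to slide). Over the last 10 mm a spring catch resists with about 8 to 12 N more, gives way 3 to 4 mm above home, then lets the cap run on to its hard stop and holds it there.
- cap_top (a point): Centre of the cap's top; z is the slope's normal, along which the cap slides. White plastic cap, 70 diameter, carried over the mouth, parallel to the slope, by a steel guide rod on its upslope side. Its lower edge is 19 mm below this point along z. With the cap home this point is 21 mm above the slope.
- torch: Plain aluminium torch (flashlight): straight cylinder 200 long along its own y, 22 diameter, about 120 g, with a flat steel clip (3 mm proud, 30 long) near its +y end. Origin: its middle, on its axis. It lies on the collar under the raised cap; both ends stick out beyond the box's sides.
- tray: Open steel tray 130 (x) by 260 (y) by 30 high, walls and floor 4 mm thick, 0.9 kg, standing on the bench. Origin: centre of its underside, z up.
- bottle: Bystander: white bottle, 64 diameter, 170 high; origin at the centre of its foot.
- carton: Bystander: white glove carton 100 x 220 x 75; origin at the centre of its underside.
- tape: Bystander: paper tape roll lying flat, 90 diameter, 25 high; origin at the centre of its underside.

How it is judged:
By the outcome, as a careful person would: the job done as asked, in the order asked, and still so for the second after the job is handed in, with the robot touching nothing.
It also fails if it takes over 58 s, if anything falls off the work surface, if the arm or the gripper's body presses on something with over 40 N, if the wrist force passes 120 N, or if a joint passes its speed limit or range.

ROBOT

A 7-joint arm with a two-finger parallel gripper is mounted at the origin on the work surface. World frame = base frame: x ahead of the robot, y to its left, z up, the work surface at z = 0. Lengths are in m, angles in rad, forces in N, time in s.
With the tool pointing down it reaches from about 0.425 to 0.925 m from the base axis. Payload 6.8 kg.
Tool frame: the origin (TCP) lies between the finger pads; the fingertips stand r.tips_ahead ahead of it and the grasp point (between the pads) lies 5 mm behind it (r.tips_ahead is the distance from the TCP to the fingertips, in m); z points along the fingers, y is the line along which they close (so a half turn about z gives the same grasp; the last joint's range is limited). The gripper opens to 85 mm and grips with 20 to 120 N. Pads are 22 mm wide; open, the fingers measure 114 mm over their backs; the gripper's body (76 mm by 85 mm) begins 54 mm behind the grasp point. The pads swing forward as they close: fully open they stand 13 mm farther back than shut.
Start: joints at [-0.108, 0.477, 0.022, 1.555, -0.011, 1.109, -0.083], TCP at [0.675, 0, 0.245] pointing down, gripper open.
Joint ranges: [-2.96, 2.96], [-0.34, 2.1], [-1.41, 1.46], [0.24, 2.44], [-1.37, 4.51], [0.17, 1.92], [-2.96, 2.96]. Speed limits (rad/s): [2.39, 2.39, 3.14, 3.14, 3.14, 3.14, 3.14].

INTERFACE

Orientations are given as a rotation vector (axis times angle).
In Python, from bench import r gives the robot as it stands.
- The arm moves only by the tool move_arm, never from a script. Its argument "rows" is one flat list of numbers, 4 for each row, row after row: the shift along the tool's x, y, z in cm, then the turn about the tool's z in degrees. In form: [tx, ty, tz, twist, tx, ty, tz, twist, ...]. A call has 1 to 10 rows; each row is the pose to reach, as a shift and turn from the pose commanded when the call began, along the tool's axes at that moment; what a row does not reach only later rows make up. A row lasts 1/8 s, in which the tool goes at most 62.5 mm and 10.7 degrees, less where a joint would pass 70% of its speed; a pose out of reach is approached as far as the arm can. A call with a gripper value outside its range is refused whole. "fingers" is the opening, from 0 (shut) to 1 (fully open), set as the call begins (left out, the last holds). The fingers move at their own pace and stop on an object; "newtons" is the grip in N (left out, the last holds). Time passes only in rows, so rows that repeat a pose let the fingers close. It gives the time, the measured TCP pose, the force, the opening and the grip force at its end, in the units of the state.
- r.get_obs(): the state, without advancing time (a new reading comes with each control period).
- r.grab_frame(name): name is "scene" or "side" or "wrist"; returns the picture (400x640x3 uint8, blue, green, red); there is no depth.
- r.camera_params(name): a dict with "fx", "fy", "cx", "cy" (pixels), "k1" (the pictures are not rectified: a ray, as slopes to the right and down, at radius r is drawn at 1 + k1 r^2 times it, then the intrinsics apply), "world_from_camera" (4x4, takes a point from camera to world coordinates). Camera axes: x right, y down, z forward; pixel columns grow to the right and rows downward; lengths in m; the calibration is good to about 2 mm. A picture is of the moment at which its call begins: read the wrist's pose just before it. camera_params takes no time and is no camera call; for the wrist camera it gives the pose at the moment of the call.
- r.hand_in(): hands the job in; it is judged then, once.
The state is a dict: "clock": time; "joints": joint angles; "qvel": joint speeds; "tau": joint torques, N m; "tcp_pos": TCP position; "orientation": TCP orientation; "contact_force": force on the tool from outside, world axes, zero at the start; "moment": the same for the moment, N m; "grip_width": finger opening in m; "gripper_force": force on a finger pad.
Only numpy, scipy, OpenCV 4.12 (cv2) and the standard library are available. Lean on these libraries where they do the work, as an engineer would, in place of code of your own. Each camera call takes 0.05 s, during which the arm holds its last target. There are 200 camera calls.

## Working session

There is one attempt and no reset: what is moved stays moved. The work goes in short steps, Python scripts to look and compute and a tool call to move; the robot and the scene stay as the last step left them, time stands still between calls to the robot, and variables do not carry over. Pictures are saved under pics/ and viewed, at most 10 in all, crops included, and the job is handed in when it is done.

Besides the shell and the picture viewer there is one more tool, called after "Request:" as name(argument=value, ...) on one line, values as JSON. move_arm: Moves the arm, as the interface text tells. Its arguments: {"type":"object","properties":{"rows":{"type":"array"},"fingers":{"type":"number"},"newtons":{"type":"number"}},"required":["rows"]}

```bash
mkdir -p pics; ls
cat > h.py <<'E'
import numpy as np, cv2
from scipy.spatial.transform import Rotation as R
from bench import r
def ray(p,u,v):
    a=np.array([(u-p['cx'])/p['fx'],(v-p['cy'])/p['fy']]);s=a.copy()
    for _ in range(20): s=a/(1+p['k1']*(s@s))
    T=np.array(p['world_from_camera']);d=T[:3,:3]@np.array([s[0],s[1],1]);return T[:3,3],d/np.linalg.norm(d)
def proj(p,X):
    T=np.array(p['world_from_camera']);c=T[:3,:3].T@(np.array(X)-T[:3,3]);s=c[:2]/c[2];s=s*(1+p['k1']*(s@s))
    return np.array([p['fx']*s[0]+p['cx'],p['fy']*s[1]+p['cy']])
def plane(p,u,v,z):
    o,d=ray(p,u,v);return o+d*(z-o[2])/d[2]
def tri(*obs):
    A=np.zeros((3,3));b=np.zeros(3);L=[]
    for p,u,v in obs:
        o,d=ray(p,u,v);M=np.eye(3)-np.outer(d,d);A+=M;b+=M@o;L.append((M,o))
    X=np.linalg.solve(A,b);return X,[round(float(np.linalg.norm(M@(X-o)))*1000,1) for M,o in L]
E
python3 - <<'E'
from h import *
for n in("scene","side"):
    p=r.camera_params(n);cv2.imwrite(f"pics/{n}0.png",r.grab_frame(n));print(n,{k:np.round(v,3).tolist() for k,v in p.items()})
print(r.tips_ahead,r.get_obs()['orientation'],r.get_obs()['clock'])
E
```

```text
pics
scene {'fx': 389.409, 'fy': 389.409, 'cx': 320.249, 'cy': 201.55, 'k1': -0.064, 'world_from_camera': [[-0.26, 0.538, -0.802, 1.25], [0.965, 0.163, -0.204, 0.177], [0.021, -0.827, -0.562, 0.605], [0.0, 0.0, 0.0, 1.0]]}
side {'fx': 515.398, 'fy': 515.398, 'cx': 306.557, 'cy': 199.68, 'k1': -0.133, 'world_from_camera': [[0.96, -0.212, 0.183, 0.366], [-0.281, -0.713, 0.643, -0.783], [-0.006, -0.668, -0.744, 1.021], [0.0, 0.0, 0.0, 1.0]]}
0.014 [-2.22070509e+00 -2.22071420e+00  1.84382502e-03] 0.1
```

View pics/scene0.png

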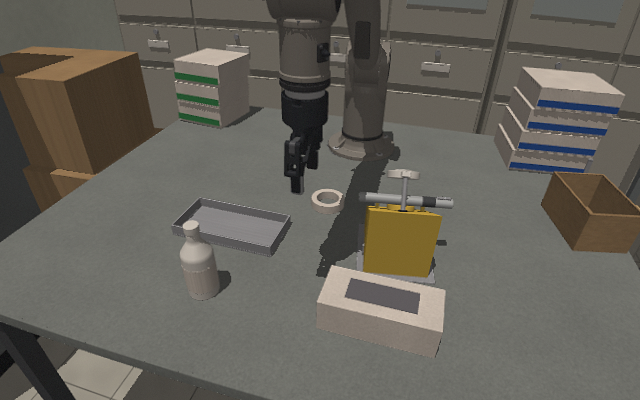

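View pics/side0.png

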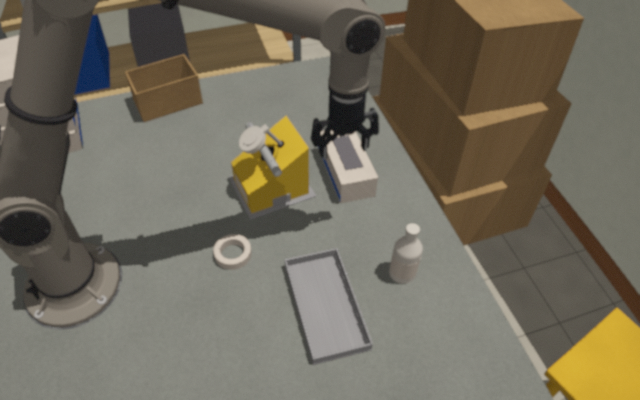

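The scene view shows the tray left (~(232,226)), the box at (400,240), the torch across it (360..452, y≈200) and the cap on a rod above it (403,174). The side view shows the cap at (254,138) and the tray at (328,305).

Run:
```python
import cv2,numpy as np
a=cv2.imread('pics/scene0.png')[155:290,330:470];b=cv2.imread('pics/side0.png')[105:225,215:340]
f=lambda i:cv2.resize(i,(400,400*i.shape[0]//i.shape[1]),interpolation=cv2.INTER_CUBIC)
a,b=f(a),f(b);h=max(len(a),len(b))
P=lambda i:np.pad(i,((0,h-len(i)),(0,0),(0,0)))
cv2.imwrite('pics/crop0.png',np.hstack([P(a),P(b)]))
```

```text
(no output)
```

View pics/crop0.png

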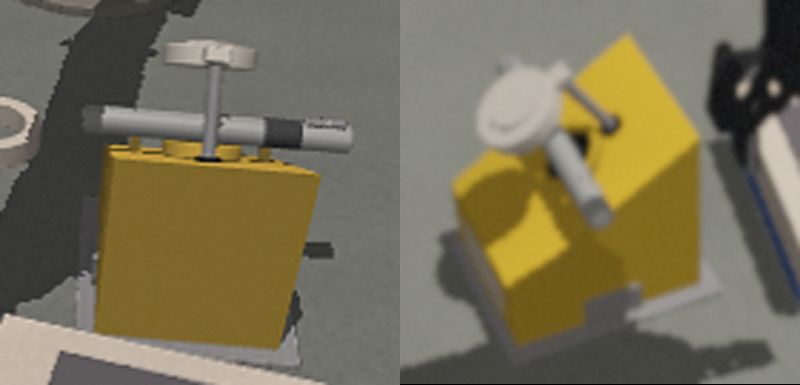

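The crop shows the rod sliding with the cap into the box (nothing stands above the cap), and the torch's dark ring and clip at its +y end, so I'll take the plain −y end.

Run:
```python
from h import *
s,d,w=[r.camera_params(n) for n in("scene","side","wrist")]
for n,a,b in[("t-",(362,197),(276,171)),("t+",(452,203.5),(248,125)),("cap",(404,173),(251.5,138))]:
    print(n,*tri((s,*a),(d,*b)))
for c in[(285,262),(337,251),(370,345),(313,358)]:print(plane(d,*c,.03))
for c in[(174,225),(193,201),(290,221),(274,252)]:print('s',plane(s,*c,.03))
print(np.round(w['world_from_camera'],3),w['fx'],r.get_obs()['tcp_pos'])
```

```text
t- [0.53946082 0.09007665 0.13801072] [0.6, 0.6]
t+ [0.50948292 0.28132336 0.13828184] [0.4, 0.4]
cap [0.49925726 0.16971987 0.18891415] [0.7, 0.7]
[ 0.50747221 -0.10042367  0.03      ]
[ 0.63403389 -0.10486534  0.03      ]
[ 0.62316268 -0.35511903  0.03      ]
[ 0.50109383 -0.34872386  0.03      ]
s [ 0.62825904 -0.34273032  0.03      ]
s [ 0.5237082  -0.35201918  0.03      ]
s [ 0.53264037 -0.08088715  0.03      ]
s [ 0.64996316 -0.07824492  0.03      ]
[[ 1.     0.001 -0.001  0.674]
 [ 0.    -0.963 -0.271  0.068]
 [-0.001  0.271 -0.963  0.373]
 [ 0.     0.     0.     1.   ]] 288.6633716311699 [ 6.74514900e-01 -7.04102693e-06  2.44466802e-01]
```

Run:
```python
from h import *
cv2.imwrite('pics/w0.png',r.grab_frame('wrist'))
```

```text
(no output)
```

View pics/w0.png

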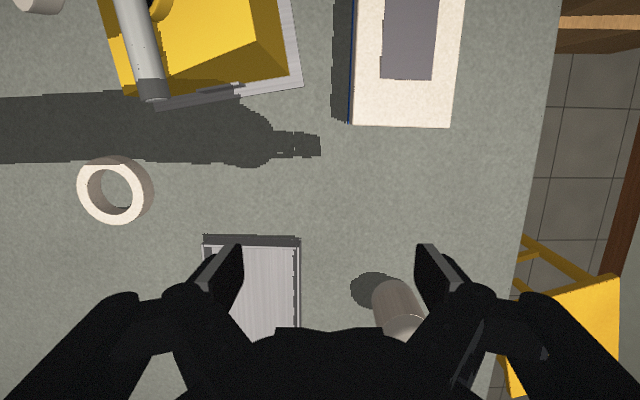

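The wrist view shows the torch's plain end at about (153,92), tape at (115,190), and the tray's far rim at (203,236)–(300,238).

Request:
move_arm(rows=[3,-4,-5,-3,6,-8,-5.5,-6,10,-14.5,-5.5,-9,10,-14.5,-5.5,-9,10,-14.5,-5.5,-9], fingers=1)

```text
clock: 0.78
tcp_pos: [0.5298, 0.1002, 0.3005]
orientation: [2.039, 2.389, 0.0]
contact_force: [0.8, -0.1, 0.4]
grip_width: 0.0855
gripper_force: 0.0
```

Run:
```python
from h import *
o=r.get_obs();p=r.camera_params('wrist');cv2.imwrite('pics/w1.png',r.grab_frame('wrist'))
import pickle;pickle.dump(p,open('w1.pkl','wb'))
print(o['clock'],o['tcp_pos'],R.from_rotvec(o['orientation']).as_matrix().round(3).tolist())
```

```text
0.775 [0.52975036 0.10024797 0.30050823] [[-0.157, 0.988, 0.0], [0.988, 0.157, -0.0], [-0.0, 0.0, -1.0]]
```

View pics/w1.png

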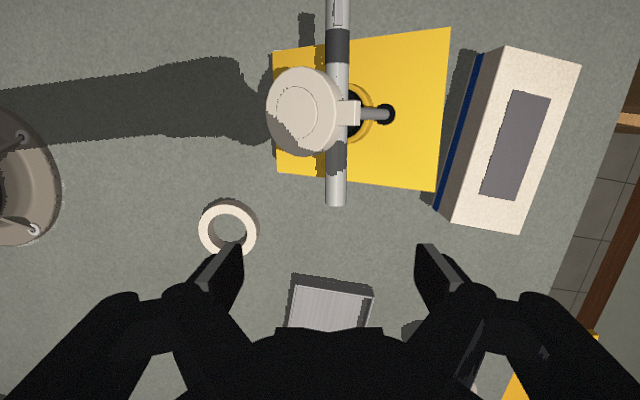

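w1 shows the torch vertical in the image (column ≈336, end at row ≈205), cap disc centred ≈(303,109), and box top corners (451,27), (434,192), (278,172), (272,53).

Run:
```python
from h import *
import pickle
s,d=[r.camera_params(n) for n in("scene","side")];w=pickle.load(open('w1.pkl','rb'))
print('t-',*tri((s,362,197),(d,276,171),(w,336,203)))
print('t+ ',*tri((s,452,203.5),(d,248,125)))
print('cap',*tri((s,404,173),(d,251.5,138),(w,303,109)))
C=[plane(w,451,27,.169),plane(w,434,192,.169),plane(w,278,172,.068),plane(w,272,53,.068)]
C=np.array(C);print(C.round(4));y=C[0]-C[1]+C[3]-C[2];yaw=np.arctan2(-y[0],y[1]);print('yaw',np.degrees(yaw))
ex=np.array([np.cos(yaw),np.sin(yaw),0]);c=C.mean(0)+.0025*ex;c[2]=0;print('tub',c,'front-back',(C[:2].mean(0)-C[2:].mean(0))@ex)
n=-np.sin(.55)*ex+np.array([0,0,np.cos(.55)])
S=c+[0,0,.12];print('torch axis pred',S+.023*n,'captop home',S+.021*n,'raised',S+.091*n)
for a in((325,190),(346,190),(327,10),(349,10)): print('edge',plane(w,*a,.138))
print('tray wrist1',plane(w,291,274,.03),plane(w,375,287,.03))
# tray bbox contour in scene and side
for q,nm,roi in((s,'scene',(165,190,300,260)),(d,'side',(278,240,378,366))):
    i=cv2.imread(f'pics/{nm}0.png')
    hsv=cv2.cvtColor(i,cv2.COLOR_BGR2HSV);x0,y0,x1,y1=roi
    b=i[y0:y1,x0:x1].astype(int);m=((b[...,0]-b[...,1])>=0).astype(np.uint8)*255   # steel is neutral/bluish, bench greenish
    m=cv2.morphologyEx(m,cv2.MORPH_OPEN,np.ones((3,3)))
    k=max(cv2.findContours(m,0,2)[0],key=cv2.contourArea)
    k=cv2.approxPolyDP(cv2.convexHull(k),4,True)[:,0]+[x0,y0];print(nm,k.tolist())
```

```text
t- [0.53997632 0.0868534  0.14031084] [3.6, 1.8, 4.1]
t+  [0.50948292 0.28132336 0.13828184] [0.4, 0.4]
cap [0.49861982 0.16982283 0.18875572] [0.5, 1.1, 0.7]
[[0.6067 0.2541 0.169 ]
 [0.6272 0.116  0.169 ]
 [0.4665 0.0903 0.068 ]
 [0.4436 0.2275 0.068 ]]
yaw 8.959759865170142
tub [0.53848185 0.17239056 0.        ] front-back 0.16398492116921196
torch axis pred [0.52660673 0.17051828 0.13960806] captop home [0.52763935 0.17068108 0.13790301] raised [0.49149769 0.16498283 0.19757973]
edge [0.52704364 0.09401006 0.138     ]
edge [0.54861357 0.09745084 0.138     ]
edge [0.50294856 0.25928499 0.138     ]
edge [0.52248221 0.26244911 0.138     ]
tray wrist1 [ 0.498697   -0.07465501  0.03      ] [ 0.63271482 -0.07692681  0.03      ]
scene [[207, 199], [209, 207], [198, 218], [189, 218], [188, 208]]Traceback (most recent call last):
  File "<stdin>", line 20, in <module>
ValueError: max() iterable argument is empty
```

The box pose is now well fixed (yaw 9°). The torch sits 14 mm towards +y, so its +y end offers more room; I'll go above it and check how the clip lies.

Request:
move_arm(rows=[5,0.3,0,0,10.5,0.6,0,0,15.6,0.8,0,0,15.6,0.8,0,0,15.6,0.8,0,0])

```text
clock: 1.45
tcp_pos: [0.515, 0.2539, 0.2997]
orientation: [2.043, 2.386, -0.002]
contact_force: [0.3, -0.2, -0.0]
grip_width: 0.0854
gripper_force: 0.0
```

Run:
```python
from h import *
import pickle
o=r.get_obs();p=r.camera_params('wrist');i=r.grab_frame('wrist');cv2.imwrite('pics/w2.png',i)
pickle.dump(p,open('w2.pkl','wb'))
print(o['clock'],o['tcp_pos'])
print(proj(p,[.5095,.281,.139]),proj(p,[.513,.2555,.14]))
```

```text
1.45 [0.5149684  0.25389577 0.29967069]
[327.4194087  158.01769953] [326.96787876 183.2745959 ]
```

View pics/w2.png

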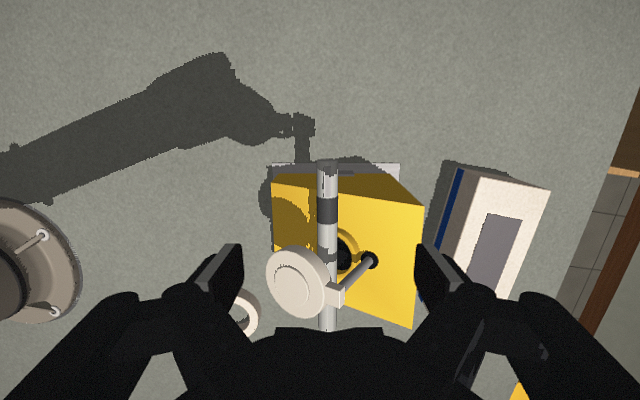

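w2 shows the torch's +y end at (328,160), dark ring at rows 198–223, cap clear below it. A closer crop will settle the clip.

Run:
```python
from h import *
import pickle
p=pickle.load(open('w2.pkl','rb'));i=cv2.imread('pics/w2.png')
cv2.imwrite('pics/c2.png',cv2.resize(i[150:260,290:370],None,fx=5,fy=5,interpolation=cv2.INTER_CUBIC))
s,d=[r.camera_params(n) for n in("scene","side")]
e,res=tri((s,452,203.5),(d,248,125),(p,328,161));print('end',e,res)
for v in(175,190,230):print(plane(p,328,v,.139))
g=i[:,:,:].mean(2).astype(int)
for v in(170,180,190,215):print(v,g[v,308:350].tolist())
```

```text
end [0.51012194 0.27978548 0.13929245] [1.6, 0.7, 1.7]
[0.51274586 0.26397256 0.139     ]
[0.51517521 0.24840037 0.139     ]
[0.52201334 0.20456416 0.139     ]
170 [87, 89, 84, 87, 86, 87, 85, 87, 76, 97, 120, 122, 137, 84, 92, 70, 93, 86, 86, 84, 85, 86, 89, 96, 93, 93, 94, 86, 82, 150, 82, 75, 81, 79, 78, 76, 78, 76, 78, 81, 78, 79]
180 [69, 72, 68, 69, 73, 71, 71, 67, 68, 95, 119, 132, 148, 164, 178, 81, 215, 193, 186, 184, 187, 190, 197, 202, 203, 195, 192, 181, 165, 137, 68, 70, 71, 72, 72, 69, 72, 70, 72, 69, 68, 71]
190 [168, 76, 82, 83, 81, 85, 82, 85, 78, 90, 120, 130, 147, 162, 173, 181, 206, 191, 184, 184, 185, 190, 194, 204, 201, 197, 192, 179, 172, 131, 63, 70, 72, 72, 72, 69, 71, 67, 71, 72, 72, 71]
215 [162, 165, 77, 81, 83, 73, 145, 82, 67, 35, 45, 56, 62, 65, 69, 71, 74, 76, 80, 83, 88, 86, 79, 77, 78, 72, 71, 67, 62, 52, 175, 169, 166, 166, 166, 169, 167, 169, 166, 168, 168, 171]
```

View pics/c2.png

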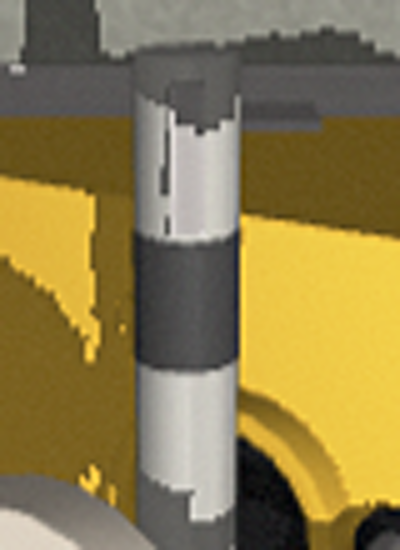

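The clip lies on top, so the pads will meet the plain sides. Descend and grip.

Request:
move_arm(rows=[0.2,-0.1,5,0,0.2,-0.1,10,0,0.2,-0.1,14,0,0.2,-0.1,16.3,0,0.2,-0.1,16.3,0,0.2,-0.1,16.3,0])

```text
clock: 2.25
tcp_pos: [0.5135, 0.2565, 0.1384]
orientation: [2.042, 2.386, 0.002]
contact_force: [-0.5, 0.0, 0.3]
grip_width: 0.0851
gripper_force: 0.0
```

Request:
move_arm(rows=[0,0,0,0,0,0,0,0,0,0,0,0,0,0,0,0,0,0,0,0,0,0,0,0], fingers=0, newtons=70)

```text
clock: 3.0
tcp_pos: [0.5125, 0.2574, 0.1376]
orientation: [2.04, 2.389, 0.001]
contact_force: [0.3, 0.1, 3.0]
grip_width: 0.0201
gripper_force: 68.3
```

Run:
```python
from h import *
s,d=[r.camera_params(n) for n in("scene","side")]
print(plane(s,547,212,0),plane(s,590,250,0),plane(d,142,117,0),plane(d,200,103,0))
```

```text
[0.25445921 0.57344464 0.        ] [0.39946521 0.64758964 0.        ] [0.2149651  0.58867224 0.        ] [0.40471156 0.60339999 0.        ]
```

Request:
move_arm(rows=[0,-0.1,-0.3,0,0,-0.1,-0.3,0,1.5,-0.1,-0.3,0,3,-0.1,-0.3,0])

```text
clock: 3.5
tcp_pos: [0.5061, 0.2879, 0.1401]
orientation: [-2.04, -2.389, 0.0]
contact_force: [0.2, -0.5, -1.9]
grip_width: 0.0201
gripper_force: 68.4
```

Request:
move_arm(rows=[3,0,0,0,6,0,0,0,9,0,0,0,12,0,0,0,12,0,0,0,12,0,-5,0,12,0,-10,0,12,0,-13,0,12,0,-13,0])

```text
clock: 4.62
tcp_pos: [0.4886, 0.4061, 0.273]
orientation: [2.04, 2.388, 0.008]
contact_force: [-0.2, 0.1, -1.3]
grip_width: 0.0197
gripper_force: 68.7
```

Run:
```python
from h import *
import pickle
a,b,c=[r.grab_frame(n) for n in('scene','side','wrist')]
pickle.dump(r.camera_params('wrist'),open('w3.pkl','wb'))
for n,i in zip('sdw',(a,b,c)):cv2.imwrite(f'pics/{n}3.png',i)
x=np.hstack([a[60:310,150:550],b[50:300,150:550]]);cv2.imwrite('pics/m3.png',x)
print(r.get_obs()['tcp_pos'],r.get_obs()['contact_force'],r.get_obs()['moment'])
```

```text
[0.48703838 0.40441845 0.26856818] [ 0.36892113 -0.25680312 -1.96674685] [ 0.08732717  0.06125885 -0.00855745]
```

View pics/m3.png

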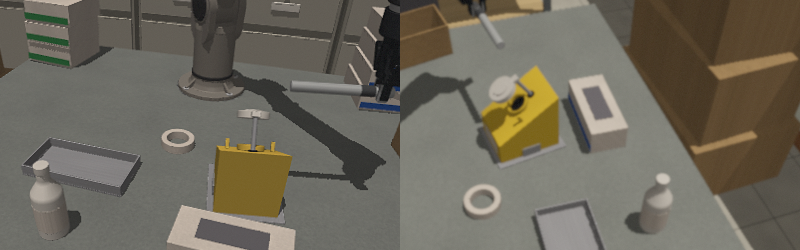

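The torch hangs level in the gripper at top right, clear of box and cap (cap still up; bystanders unmoved). Now the tray corners from several views.

Run:
```python
from h import *
import pickle
s,d=[r.camera_params(n) for n in("scene","side")];w=pickle.load(open('w1.pkl','rb'))
print('w1 base',plane(w,291,274,0),plane(w,375,287,0),'rim',plane(w,289,283,.03),plane(w,373,297,.03))
for c in[(193,201),(291,212),(275,243),(174,227)]:print('s rim',plane(s,*c,.03))
for nm,x0,y0,x1,y1 in(('s0' ,160,185,310,265),('d0',270,235,390,375)):
    i=cv2.imread({'s0':'pics/scene0.png','d0':'pics/side0.png'}[nm])[y0:y1,x0:x1]
    cv2.imwrite(f'pics/{nm}c.png',cv2.resize(i,(400,400*(y1-y0)//(x1-x0))))
a,b=cv2.imread('pics/s0c.png'),cv2.imread('pics/d0c.png');h=max(len(a),len(b))
cv2.imwrite('pics/tray.png',np.hstack([np.pad(q,((0,h-len(q)),(0,0),(0,0))) for q in(a,b)]))
```

```text
w1 base [ 0.49719858 -0.09282517  0.        ] [ 0.64128907 -0.09526772  0.        ] rim [ 0.49751069 -0.09105079  0.03      ] [ 0.63330809 -0.0954259   0.03      ]
s rim [ 0.5237082  -0.35201918  0.03      ]
s rim [ 0.49629264 -0.09056628  0.03      ]
s rim [ 0.62068591 -0.08685626  0.03      ]
s rim [ 0.6351027  -0.33839987  0.03      ]
```

View pics/tray.png

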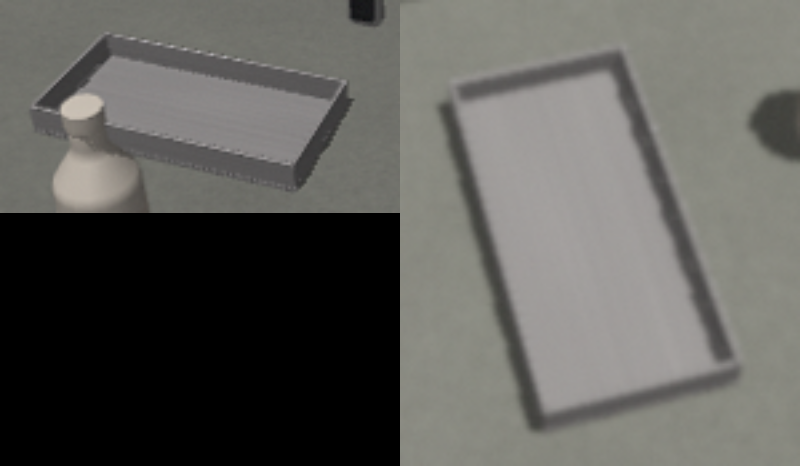

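The crops give the rim corners: scene (200.5,198.5), (289.8,215.8), (271.4,246.9), (172.8,225.1); side (285.6,262.6), (336.6,250), (371.4,344.8), (311.4,359.8).

Run:
```python
from h import *
s,d=[r.camera_params(n) for n in("scene","side")]
S=[(200.5,198.5),(289.8,215.8),(271.4,246.9),(172.8,225.1)];D=[(311.4,359.8),(285.6,262.6),(336.6,250),(371.4,344.8)]
X=[]
for a,b in zip(S,D):
    x,e=tri((s,*a),(d,*b));X.append(x);print(x.round(4),e)
X=np.array(X);c=X.mean(0);v=X[1]+X[2]-X[0]-X[3];yaw=np.arctan2(-v[0],v[1]);print('c',c,'yaw',np.degrees(yaw),np.linalg.norm(v)/2)
o=r.get_obs();M=R.from_rotvec(o['orientation']).as_matrix();ax=M[:,0]
print('tcp',o['tcp_pos'],'toolx',ax)
# torch mid is 0.0735 behind grip along tool x; want along tray y
ty=np.array([-np.sin(yaw),np.cos(yaw),0]);tgt=c*[1,1,0]+.074*ty
dd=tgt-o['tcp_pos'];print('target tcp',tgt,'tool shift',M.T@dd*100,'yaw turn',np.degrees(yaw)-np.degrees(np.arctan2(-ax[0],ax[1])))
```

```text
[ 0.4974 -0.3472  0.0215] [0.9, 0.9]
[ 0.5074 -0.0936  0.0227] [3.9, 3.9]
[ 0.6335 -0.0945  0.0246] [3.8, 3.8]
[ 0.6259 -0.3515  0.0248] [2.4, 2.4]
c [ 0.56603792 -0.22169509  0.02340614] yaw -1.9859907424122576 0.25540597472177345
tcp [0.48703838 0.40441845 0.26856818] toolx [-0.15636725  0.98769755 -0.00168603]
target tcp [ 0.5686024  -0.14773954  0.        ] tool shift [-55.76662122  -0.51603691  26.95213585] yaw turn -10.982104387340026
```

Request:
move_arm(rows=[-3,0,-1,0,-9,0,-1,0,-15,0,-1,1,-21,0,-1,3,-27,0,-1,5,-33,0,-1,7,-39,-0.2,-1,9,-45,-0.4,-1,10,-51,-0.5,-1,11,-55,-0.5,0,11])

```text
clock: 6.02
tcp_pos: [0.5681, -0.1424, 0.269]
orientation: [-2.263, -2.178, 0.003]
contact_force: [0.6, -0.1, -1.9]
grip_width: 0.0203
gripper_force: 68.7
```

Request:
move_arm(rows=[0,0,0,0,0,0,0,0])

```text
clock: 6.28
tcp_pos: [0.5682, -0.138, 0.2688]
orientation: [-2.258, -2.181, 0.002]
contact_force: [1.3, 1.2, -1.2]
grip_width: 0.02
gripper_force: 68.7
```

Run:
```python
from h import *
import pickle
o=r.get_obs();M=R.from_rotvec(o['orientation']).as_matrix();print(o['tcp_pos'],np.degrees(np.arctan2(-M[0,0],M[1,0])),o['grip_width'],o['clock'])
print(M.T@(np.array([.5686,-.1477,.02])-o['tcp_pos'])*100)
a,b=[r.grab_frame(n) for n in('scene','side')]
cv2.imwrite('pics/m4.png',np.hstack([a[60:310,120:520],b[150:400,150:550]]))
```

```text
[ 0.56815409 -0.1379809   0.26876072] -1.9812519702532565 0.01997850057757763 6.275
[-0.99010476  0.15046599 24.87493979]
```

View pics/m4.png

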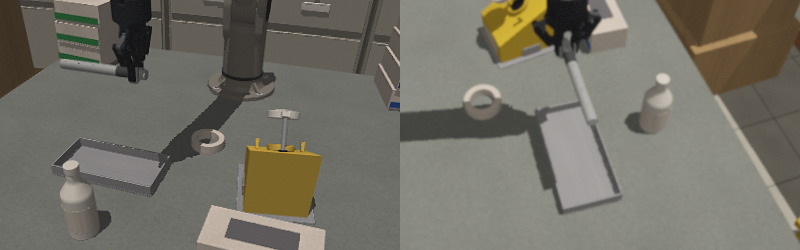

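The torch is held over the tray, parallel to it and level. Lower.

Request:
move_arm(rows=[-1,0.1,5,0,-1,0.1,10,0,-1,0.1,15,0,-1,0.1,19,0,-1,0.1,22,0,-1,0.1,23,0,-1,0.1,23.5,0,-1,0.1,23.5,0])

```text
clock: 7.38
tcp_pos: [0.5703, -0.1487, 0.0362]
orientation: [2.259, 2.182, 0.002]
contact_force: [0.4, -0.9, -0.3]
grip_width: 0.0196
gripper_force: 68.8
```

Request:
move_arm(rows=[0,0,0.3,0,0,0,0.6,0,0,0,0.9,0,0,0,0.9,0])

```text
clock: 7.88
tcp_pos: [0.5693, -0.1489, 0.026]
orientation: [-2.26, -2.182, 0.0]
contact_force: [-0.3, -0.4, -2.1]
grip_width: 0.0198
gripper_force: 68.8
```

Request:
move_arm(rows=[0,0,0.2,0,0,0,0.4,0,0,0,0.4,0])

```text
clock: 8.25
tcp_pos: [0.5694, -0.1488, 0.0221]
orientation: [-2.26, -2.182, 0.0]
contact_force: [0.2, 0.2, -1.3]
grip_width: 0.0201
gripper_force: 68.8
```

Request:
move_arm(rows=[0,0,0.1,0,0,0,0.2,0,0,0,0.3,0,0,0,0.3,0])

```text
clock: 8.75
tcp_pos: [0.5694, -0.1488, 0.0192]
orientation: [-2.26, -2.182, 0.0]
contact_force: [0.4, 0.8, -1.4]
grip_width: 0.0199
gripper_force: 68.8
```

Request:
move_arm(rows=[0,0,0.1,0,0,0,0.2,0,0,0,0.2,0])

```text
clock: 9.12
tcp_pos: [0.5696, -0.1489, 0.0184]
orientation: [2.26, 2.182, 0.0]
contact_force: [-2.7, 1.4, 10.5]
grip_width: 0.0203
gripper_force: 75.1
```

Request:
move_arm(rows=[0,0,-0.1,0,0,0,-0.1,0,0,0,-0.1,0,0,0,-0.1,0,0,0,-0.1,0], fingers=0.45)

```text
clock: 9.75
tcp_pos: [0.5695, -0.1489, 0.0182]
orientation: [-2.26, -2.182, 0.0]
contact_force: [0.3, -0.5, -0.6]
grip_width: 0.0383
gripper_force: 0.0
```

Request:
move_arm(rows=[0,0,-1,0,0,0,-3,0,0,0,-7,0,0,0,-12,0,0,0,-18,0,0,0,-24,0,0,0,-25,0,0,0,-25,0])

```text
clock: 10.75
tcp_pos: [0.5696, -0.1489, 0.2698]
orientation: [2.259, 2.181, 0.003]
contact_force: [0.3, 0.3, -0.1]
grip_width: 0.0383
gripper_force: 0.0
```

Run:
```python
from h import *
o=r.get_obs();print(o['tcp_pos'],o['contact_force'],o['clock'])
s,d=[r.camera_params(n) for n in("scene","side")]
for n,p in(('scene',s),('side',d)):
    i=r.grab_frame(n);cv2.imwrite(f'pics/{n}5.png',i)
    a=cv2.imread(f'pics/{n}0.png');df=cv2.absdiff(a,i).max(2)
    m=np.zeros(df.shape,np.uint8)
    P=np.array([proj(p,[x,y,.015]) for x,y in((.507,-.10),(.628,-.10),(.622,-.345),(.501,-.345))]).astype(np.int32)
    cv2.fillPoly(m,[P],255)
    k=((df>25)&(m>0)&(i.mean(2)>140)).astype(np.uint8)
    pts=np.argwhere(k)[:,::-1];print(n,len(pts))
    if len(pts)>20:
        c,(w,h),an=cv2.minAreaRect(pts.astype(np.float32));bp=cv2.boxPoints((c,(w,h),an));print(c,w,h)
        B=[plane(p,*q,.02) for q in bp];print(np.round(B,3).tolist())
```

```text
[ 0.56959985 -0.14893115  0.26981958] [ 0.2758317   0.28155049 -0.13430361] 10.75
scene 51
(230.4852294921875, 222.56321716308594) 73.00563049316406 1.9152212142944336
[[0.567, -0.324, 0.02], [0.559, -0.327, 0.02], [0.57, -0.129, 0.02], [0.577, -0.127, 0.02]]
side 0
```

The torch lies flat in the tray (0.57, −0.325…−0.128), released. Now shut the fingers and go over the cap.

Request:
move_arm(rows=[4,-1,0,0,10,-3,0,-3,16,-5,0,-6,22,-7,0,-9,28,-9,0,-11,31.4,-9,0,-11,31.4,-9,0,-11,31.4,-9,0,-11], fingers=0, newtons=40)

```text
clock: 11.85
tcp_pos: [0.49, 0.167, 0.2669]
orientation: [-2.04, -2.388, 0.005]
contact_force: [1.1, -0.4, -0.1]
grip_width: 0.0001
gripper_force: 0.0
```

Run:
```python
from h import *
o=r.get_obs();M=R.from_rotvec(o['orientation']).as_matrix();t=o['tcp_pos'];print(t,np.degrees(np.arctan2(-M[0,0],M[1,0])),o['grip_width'],o['contact_force'])
n=np.array([-.5163,-.0814,.8525])
print('to start',M.T@(np.array([.4908,.1686,.222])-t)*100,'press dir per cm',M.T@-n)
# white cap blob in side/scene images now vs before
for nm in('scene','side'):
    i=r.grab_frame(nm);cv2.imwrite(f'pics/{nm}6.png',i);p=r.camera_params(nm)
    u,v=proj(p,[.4987,.1698,.1888]).astype(int);b=i[v-25:v+25,u-30:u+30].astype(int)
    m=((b.min(2)>130)&(b.max(2)-b.min(2)<40)).astype(np.uint8)
    _,_,st,ce=cv2.connectedComponentsWithStats(m);k=st[1:,4].argmax()+1;print(nm,(u,v),st[k],ce[k]+[u-30,v-25])
```

```text
[0.48998966 0.16695425 0.26686692] 8.964653337278259 8.32169806255554e-05 [ 1.10537295 -0.418019   -0.06974124]
to start [0.15546796 0.11846723 4.48618461] press dir per cm [0.00100393 0.52510345 0.8510072 ]
scene (np.int64(403), np.int64(173)) [ 16  21  28   9 171] [402.32748538 172.99415205]
side (np.int64(251), np.int64(137)) [ 18  11  30  28 412] [254.85194175 137.90048544]
```

Request:
move_arm(rows=[0.2,0.1,2,0,0.2,0.1,4,0,0.2,0.1,4.5,0,0.2,0.1,4.5,0])

```text
clock: 12.45
tcp_pos: [0.4913, 0.1695, 0.2233]
orientation: [-2.042, -2.387, 0.001]
contact_force: [-0.9, 0.1, 0.2]
grip_width: 0.0
gripper_force: 0.0
```

Request:
move_arm(rows=[0,0.3,0.4,0,0,0.5,0.85,0,0,0.8,1.3,0,0,1.0,1.7,0,0,1.3,2.1,0])

```text
clock: 13.08
tcp_pos: [0.5043, 0.1723, 0.2022]
orientation: [2.04, 2.389, 0.0]
contact_force: [0.2, 0.1, 2.2]
grip_width: 0.0001
gripper_force: 1.2
```

Request:
move_arm(rows=[0,0.3,0.4,0,0,0.5,0.85,0,0,0.8,1.3,0,0,1.05,1.7,0,0,1.3,2.1,0,0,1.6,2.55,0,0,1.85,3.0,0,0,1.85,3.0,0])

```text
clock: 14.08
tcp_pos: [0.5221, 0.175, 0.1717]
orientation: [-2.04, -2.388, 0.001]
contact_force: [0.4, -0.2, -0.3]
grip_width: 0.0004
gripper_force: 0.0
```

Run:
```python
from h import *
print(r.get_obs()['contact_force'],r.get_obs()['tcp_pos'])
for nm in('scene','side'):
    i=r.grab_frame(nm);cv2.imwrite(f'pics/{nm}7.png',i);p=r.camera_params(nm)
    for h in (0,.02,.04): print(h,proj(p,[.5276-.5163*h,.1707-.0814*h,.1379+.8525*h]).round(0))
    u,v=proj(p,[.517,.17,.155]).astype(int);b=i[v-25:v+25,u-30:u+30].astype(int)
    m=((b.min(2)>130)&(b.max(2)-b.min(2)<40)).astype(np.uint8)
    _,_,st,ce=cv2.connectedComponentsWithStats(m);k=st[1:,4].argmax()+1;print(nm,st[k],ce[k]+[u-30,v-25])
```

```text
[ 0.42324751 -0.20743505 -0.33801926] [0.52213939 0.17499528 0.17166683]
0 [400. 200.]
0.02 [401. 191.]
0.04 [401. 182.]
scene [ 17  29  22   8 123] [397.2195122  197.82926829]
0 [264. 151.]
0.02 [260. 147.]
0.04 [255. 143.]
side [ 25  15  25  25 280] [266.65714286 150.1       ]
```

Request:
move_arm(rows=[0,0.15,0.25,0,0,0.3,0.5,0,0,0.4,0.7,0,0,0.5,0.85,0])

```text
clock: 14.68
tcp_pos: [0.5268, 0.1759, 0.1644]
orientation: [-2.04, -2.388, 0.001]
contact_force: [-6.5, -1.6, 12.0]
grip_width: 0.0001
gripper_force: 6.5
```

Request:
move_arm(rows=[0,0.1,0.15,0,0,0.2,0.3,0,0,0.2,0.35,0])

```text
clock: 15.05
tcp_pos: [0.5291, 0.1763, 0.1605]
orientation: [-2.04, -2.389, 0.0]
contact_force: [-1.4, -1.1, 4.9]
grip_width: -0.0004
gripper_force: 2.5
```

Request:
move_arm(rows=[0,0.05,0.1,0,0,0.1,0.15,0,0,0.1,0.15,0])

```text
clock: 15.42
tcp_pos: [0.5303, 0.1764, 0.1587]
orientation: [2.04, 2.389, 0.0]
contact_force: [-0.6, 0.4, 1.1]
grip_width: -0.0
gripper_force: 0.8
```

Request:
move_arm(rows=[0,0.1,0.1,0,0,0.1,0.2,0,0,0.1,0.2,0])

```text
clock: 15.8
tcp_pos: [0.531, 0.1765, 0.1578]
orientation: [-2.04, -2.389, 0.001]
contact_force: [-6.1, -1.8, 13.2]
grip_width: -0.0004
gripper_force: 7.1
```

Request:
move_arm(rows=[0,0.05,0.1,0,0,0.1,0.15,0,0,0.1,0.15,0])

```text
clock: 16.18
tcp_pos: [0.5313, 0.1767, 0.1574]
orientation: [-2.04, -2.388, 0.002]
contact_force: [-11.8, -4.1, 24.2]
grip_width: 0.0001
gripper_force: 13.8
```

It gave way and then stopped stiffly at 27 N: home. Retract and check.

Request:
move_arm(rows=[0,-0.5,-0.85,0,0,-1,-2,0,0,-1.5,-5,0,0,-1.5,-10,0,-6,-3,-13,0,-12,-3,-13,0,-18,-3,-13,0,-20,-3,-13,0,-20,-3,-13,0])

```text
clock: 17.3
tcp_pos: [0.5339, -0.0274, 0.2855]
orientation: [2.045, 2.384, -0.0]
contact_force: [0.3, 0.2, 0.7]
grip_width: -0.0002
gripper_force: 0.0
```

Run:
```python
from h import *
o=r.get_obs();print(o['contact_force'],o['tcp_pos'],o['clock'])
for nm in('scene','side'):
    i=r.grab_frame(nm);cv2.imwrite(f'pics/{nm}8.png',i);p=r.camera_params(nm)
    for h in (0,.01): print(h,proj(p,[.5276-.5163*h,.1707-.0814*h,.1379+.8525*h]).round(1))
    u,v=proj(p,[.5276,.17,.138]).astype(int);b=i[v-25:v+25,u-30:u+30].astype(int)
    m=((b.min(2)>130)&(b.max(2)-b.min(2)<40)).astype(np.uint8)
    _,_,st,ce=cv2.connectedComponentsWithStats(m);k=st[1:,4].argmax()+1;print(nm,st[k],ce[k]+[u-30,v-25])
    # bystander/tray changes against the first picture
    a=cv2.imread(f'pics/{nm}0.png');D=cv2.absdiff(a,i).max(2)
    for n,X,rad in(('tray',(.566,-.222,.015),45),):
        u,v=proj(p,X).astype(int);print(n,(D[v-rad:v+rad,u-rad:u+rad]>25).sum())
```

```text
[0.30269389 0.23863677 0.68155689] [ 0.5338627  -0.02744402  0.28546288] 17.3
0 [399.8 199.9]
0.01 [400.2 195.3]
scene [ 17  26  30  10 192] [399.91145833 204.70833333]
tray 390
0 [263.9 150.6]
0.01 [261.8 148.7]
side [ 21  22  22  17 211] [262.41706161 155.95260664]
tray 484
```

```bash
python3 -c "
from h import *
print(r.hand_in())"
```

```text
the job is handed in; nothing more can be done
None
```

The torch lies flat and released in the tray, then the cap was pressed until it gave way and met its hard stop at about 27 N. The final camera check puts it home, the bystanders were never touched, and the job was handed in at about 17 s.

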